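# Strip the soldering turntable, repack the boards and log the job

### The arm

A 6-joint arm with a two-finger parallel gripper is mounted at the origin on the work surface. World frame = base frame: x ahead of the robot, y to its left, z up, the work surface at z = 0. Lengths are in m, angles in rad, forces in N, time in s.
With the tool pointing down it reaches from about 0.4 to 0.825 m from the base axis. Payload 7 kg.
Tool frame: the origin (TCP) lies at the very end of the fingers, on their centre line; the grasp point (between the pads) lies 19 mm behind it (pinch_z is the distance from the TCP to the grasp point, in m); z points along the fingers, y is the line along which they close (so a half turn about z gives the same grasp; the last joint's range is limited). The gripper opens to 85 mm and grips with 20 to 120 N. Pads are 22 mm wide; open, the fingers measure 114 mm over their backs; the gripper's body (76 mm by 85 mm) begins 54 mm behind the grasp point. The pads swing forward as they close: fully open they stand 13 mm farther back than shut.
Start: joints at [1.467, 0.359, 0.012, 0, -1.224, -0.288], TCP at [0.258, 0.624, 0.231] pointing down, gripper open.
Joint ranges: [-3.07, 3.07], [-1.43, 2.12], [-1.02, 1.25], [-3.03, 1.67], [-3.05, -0], [-3.03, 3.03]. Speed limits (rad/s): [2.39, 2.39, 3.01, 3.14, 3.14, 3.14].

### API

Orientations are given as [roll, pitch, yaw] about the fixed x, y, z axes, in that order (R = Rz(yaw) Ry(pitch) Rx(roll)).
In Python, from workcell import * gives the robot as it stands. Calls block until the motion is done:
- move_ptp(position, orientation): joint-space move of the TCP to a pose.
- move_straight(position, speed=0.15, rot=None, max_force=None): straight line of the TCP; rot=None keeps the orientation; speed is the mean speed in m/s. With max_force (N) it stops when the force on the tool has changed by that much, and returns True; else False.
- move_joints(angles): joint-space move.
- command_gripper(opening, squeeze=None): finger opening in m; squeeze is the grip in N (None keeps the last); returns when the fingers have stopped.
- sleep(seconds).
- ik(position, orientation): joint angles nearest the present ones, or None.
- snapshot(name): name is "side" or "top"; returns (picture, depth): 420x560x3 uint8, blue, green, red; 420x560 float32, m along the optical axis (not along the pixel's ray), 0 where there is no reading.
- camera_model(name): a dict with "fx", "fy", "cx", "cy" (pixels), "R" (3x3) and "t" (3): a world point X has camera coordinates R X + t. Camera axes: x right, y down, z forward; pixel columns grow to the right and rows downward; lengths in m; the calibration is good to about 2 mm. A picture is of the moment at which its call begins. camera_model takes no time and is no camera call.
A pose or a line that the arm cannot do raises Unreachable and nothing moves.
- close_job(): hands the job in; it is judged then, once.
Trained networks look in the newest picture that a camera, given by its name, has taken for a name from the list of things; names that differ only in an ending like _2 or _b are one class to them, and where a whole thing is asked for, a point or a joint stands for the part that bears it (a point fixed in the world has none). Each returns a list of dicts, best first, with "p" (0 to 1); they miss things now and then, are a little off and sometimes report something else, mostly with a low value. They report only what shows in the picture. A call takes as long as a camera call.
- masks_of(camera, target): "pixels" (420x560 bool, what is visible of it) and "location" ([column, row] in pixels, amid what is visible of it).
Readings, each from a call of its own:
- get_time(): time.
- get_joint_pos(): joint angles.
- get_joint_velocities(): joint speeds.
- get_effort(): joint torques, N m.
- get_ee_pos(): TCP position.
- get_tool_rot(): TCP orientation.
- get_wrist_force(): force on the tool from outside, world axes, zero at the start.
- get_ft_torque(): the same for the moment, N m.
- get_grip_width(): finger opening in m.
- get_grasp_force(): force on a finger pad.
Only numpy, scipy, OpenCV 4.12 (cv2) and the standard library are available. Lean on these libraries where they do the work, as an engineer would, in place of code of your own. Each camera call takes 0.05 s, during which the arm holds its last target. There are 200 camera calls.

### The job

Clear the jeweller's soldering bench: from the turntable's stud take off the wing nut, then the copper spacer, one after the other, and lay both in the green dish, and only then lift off the clamped board. Pack that board and every loose grey board on the bench flat inside the wooden tray, and when all are packed log the job by swinging the tally counter's sprung lever right to its stop and letting it spring back. Leave the other things on the bench where they are.

Things in the scene. Friction and masses are not known exactly. Their poses are not given: they have to be found in the camera images.
- stand: Fixed soldering turntable, a round aluminium plate 132 mm in diameter whose top is 25 mm above the bench, with an upright plain steel stud of 10 mm diameter at its centre reaching 76 mm above the bench. It does not turn. Origin: centre of its underside.
- stud (a point): Point on the stud's axis at the level of the turntable's top (25 mm above the bench), where the clamped board's underside rests.
- wing_nut: Brass wing nut, 46 mm high, on top of the stack. Its thread is run off: it lifts straight up. Round hub of 28 mm diameter up to 22 mm, with a 15 mm bore open below; above it, 22 to 46 mm, a flat blade to grip, 10 mm thick (along y) and 80 mm long (along x). Origin: centre of the hub's lower face; z up.
- spacer: Copper tube spacer, 34 mm outer and 16 mm inner diameter, 25 mm high, on the stud between board and nut. Origin: centre of its lower face; z up.
- clamped_board: Blue-grey L-shaped board, 10 mm thick, 0.1 kg, on the turntable, the stud through its corner. Squares centred (0, 0), (-36, 0) with a 16 mm square hole for the stud, and (-36, 36) mm; outline x -52 to 16, y -16 to 52 mm. Grip: upright brass lug, 28 mm along x, 10 mm thick along y, its top 44 mm above the underside. Origin: underside, below the lug's middle; z up.
- l_board: Loose L-shaped board, outline as the clamped one but no hole: squares centred (0, 0), (-36, 0), (-36, 36) mm; x -52 to 16, y -16 to 52 mm, 10 mm thick, 0.1 kg. May be absent. Grip: upright brass lug, 28 mm along x, 10 mm thick along y, its top 44 mm above the underside. Origin: underside, below the lug's middle; z up.
- long_board: Loose long L-shaped board: squares centred (-36, 0), (0, 0), (36, 0), (36, 36) mm; x -52 to 52, y -16 to 52 mm, 10 mm thick, 0.13 kg. May be absent. Grip: upright brass lug, 28 mm along x, 10 mm thick along y, its top 44 mm above the underside. Origin: underside, below the lug's middle; z up.
- bar_board: Loose straight board, 68 mm (x) by 32 mm (y), 10 mm thick, 0.08 kg. May be absent. Grip: upright brass lug, 28 mm along x, 10 mm thick along y, its top 44 mm above the underside. Origin: underside, below the lug's middle; z up.
- tray: Fixed open wooden tray, 156 mm (x) by 120 mm (y) outside, 20 mm high, walls 5 mm; inside 146 by 110 mm, floor 5 mm above the bench. Four (x) by three (y) squares of 36 mm pitch: all four boards just fit side by side, none on top of another. Origin: centre of its underside.
- tray_in (a point): Centre of the tray's inner floor, axes along the tray's.
- dish: Fixed green metal dish for the hardware, 190 mm (body x) by 130 mm (body y) outside, 20 mm high, walls and floor 5 mm. Origin: centre of its underside.
- dish_in (a point): Centre of the dish's inner floor, axes along the dish's.
- counter: Fixed grey tally counter, housing 90 by 80 mm, 48 mm high on a 110 by 100 mm foot, the steel lever lying over its top and reaching out over the front (-x). Origin: centre of its underside.
- tally_lever (a joint): Angle of the tally lever, rad: 0 at rest, grows counter-clockwise seen from above to its stop at 1.1. Spring-loaded back to 0; about 0.6 N at the post to start and 2.3 N at the stop.
- lever_post (a point): Centre of the top end of the lever's upright red post, 14 mm in diameter, 36 mm high, top 93 mm above the bench; it stands 80 mm from the pivot and its lever lies 53 to 59 mm above the bench.
- lever_pivot (a point): The lever's upright pivot axis, 53 mm above the bench.
- flux_jar: Bystander: amber jar, 48 mm in diameter, 60 mm high.
- charcoal_block: Bystander: black charcoal block 100 by 60 by 30 mm.
- hammer: Bystander: small hammer, 210 mm long, lying.
- tweezers: Bystander: steel tweezers, 155 mm long, lying.
- solder_spool: Bystander: blue spool, 60 mm in diameter, 30 mm high.
- brush_pot: Bystander: white pot, 68 mm in diameter, 70 mm high.

How it is judged:
On the way, in this order (a step that is already met when the one before it is completed fails the run):
1. the wing nut lies in the green dish while spacer and board are still on the stud (x of wing_nut in the frame of dish_in between -0.09 and 0.09 m and y of wing_nut in the frame of dish_in between -0.06 and 0.06 m and z of wing_nut in the frame of dish_in between -0.006 and 0.035 m and horizontal distance between spacer and stud below 0.01 m and z of spacer in the frame of stud between 0.005 and 0.02 m and horizontal distance between clamped_board and stud below 0.05 m and z of clamped_board in the frame of stud between -0.006 and 0.006 m), for 0.2 s.
2. the spacer lies in the green dish too while the board is still on the stud (x of spacer in the frame of dish_in between -0.09 and 0.09 m and y of spacer in the frame of dish_in between -0.06 and 0.06 m and z of spacer in the frame of dish_in between -0.006 and 0.035 m and x of wing_nut in the frame of dish_in between -0.09 and 0.09 m and y of wing_nut in the frame of dish_in between -0.06 and 0.06 m and z of wing_nut in the frame of dish_in between -0.006 and 0.035 m and horizontal distance between clamped_board and stud below 0.05 m and z of clamped_board in the frame of stud between -0.006 and 0.006 m), for 0.2 s.
3. every board lies flat in the tray (x of clamped_board in the frame of tray_in between -0.072 and 0.072 m and y of clamped_board in the frame of tray_in between -0.054 and 0.054 m and z of clamped_board in the frame of tray_in between -0.006 and 0.005 m and angle between each of clamped_board, l_board, long_board, bar_board's own z axis and vertical below 0.08 rad and x of l_board in the frame of tray_in between -0.072 and 0.072 m and y of l_board in the frame of tray_in between -0.054 and 0.054 m and z of l_board in the frame of tray_in between -0.006 and 0.005 m and x of long_board in the frame of tray_in between -0.072 and 0.072 m and y of long_board in the frame of tray_in between -0.054 and 0.054 m and z of long_board in the frame of tray_in between -0.006 and 0.005 m and x of bar_board in the frame of tray_in between -0.072 and 0.072 m and y of bar_board in the frame of tray_in between -0.054 and 0.054 m and z of bar_board in the frame of tray_in between -0.006 and 0.005 m and linear speed of each of clamped_board, l_board, long_board, bar_board below 0.03 m/s), for 0.2 s.
4. the tally lever is swung to its stop, the boards packed (value of joint tally_lever above 1.04 rad and x of clamped_board in the frame of tray_in between -0.072 and 0.072 m and y of clamped_board in the frame of tray_in between -0.054 and 0.054 m and z of clamped_board in the frame of tray_in between -0.006 and 0.005 m and angle between each of clamped_board, l_board, long_board, bar_board's own z axis and vertical below 0.08 rad and x of l_board in the frame of tray_in between -0.072 and 0.072 m and y of l_board in the frame of tray_in between -0.054 and 0.054 m and z of l_board in the frame of tray_in between -0.006 and 0.005 m and x of long_board in the frame of tray_in between -0.072 and 0.072 m and y of long_board in the frame of tray_in between -0.054 and 0.054 m and z of long_board in the frame of tray_in between -0.006 and 0.005 m and x of bar_board in the frame of tray_in between -0.072 and 0.072 m and y of bar_board in the frame of tray_in between -0.054 and 0.054 m and z of bar_board in the frame of tray_in between -0.006 and 0.005 m), for 0.05 s.
At the end, for the whole second after the job is handed in: every board lies flat on the tray floor inside its walls (within 5 mm of the floor, tilt under 0.08 rad), wing nut and spacer lie in the dish, all at rest, and the tally lever is back within 0.08 rad of rest (all of step 3 and x of wing_nut in the frame of dish_in between -0.09 and 0.09 m and y of wing_nut in the frame of dish_in between -0.06 and 0.06 m and z of wing_nut in the frame of dish_in between -0.006 and 0.035 m and x of spacer in the frame of dish_in between -0.09 and 0.09 m and y of spacer in the frame of dish_in between -0.06 and 0.06 m and z of spacer in the frame of dish_in between -0.006 and 0.035 m and linear speed of each of wing_nut, spacer below 0.03 m/s and value of joint tally_lever below 0.08 rad); the robot touches nothing.
It fails at once if a bystander is shifted by more than 50 mm or knocked over (distance of any of flux_jar, charcoal_block, hammer, tweezers, solder_spool, brush_pot from where it was at the start of the episode above 0.05 m or angle between any of flux_jar, charcoal_block, hammer, tweezers, solder_spool, brush_pot's own z axis and vertical above 0.6 rad).
Of l_board, long_board, bar_board only 2 to 3 are there at a start; the rules pass over those that are not, and their reading is None.
At some moment in a run one of l_board, long_board, bar_board may be knocked a few centimetres aside while the robot is not near it.
Once in a run the grip may slacken for a moment while it holds something.
It also fails if it takes over 210 s, if anything falls off the work surface, if the arm or the gripper's body presses on something with over 40 N, if the wrist force passes 120 N, or if a joint passes its speed limit or range.

## Working session

There is one attempt and no reset: what is moved stays moved. The work goes in short steps, each a Python script; the robot and the scene stay as the last script left them, time stands still between calls to the robot, and variables do not carry over. Pictures are saved under pics/ and viewed, at most 14 in all, crops included, and the job is handed in when it is done.

```bash
ls; mkdir -p pics; cat > h.py <<'E'
from workcell import *
import numpy as np, cv2
def cloud(cam, depth):
    m=camera_model(cam); R=np.array(m["R"]); t=np.array(m["t"])
    v,u=np.mgrid[0:depth.shape[0],0:depth.shape[1]]
    c=np.stack([(u-m["cx"])/m["fx"]*depth,(v-m["cy"])/m["fy"]*depth,depth],-1)
    P=(c-t)@R; P[depth<=0]=np.nan
    return P
E
python3 - <<'E'
from h import *
for c in("top","side"):
    im,d=snapshot(c); cv2.imwrite(f"pics/{c}0.png",im)
    P=cloud(c,d); m=camera_model(c); print(c,-np.array(m["R"]).T@np.array(m["t"]), m["fx"])
    np.save(f"P_{c}.npy",P)
    for n in "stand wing_nut spacer clamped_board l_board long_board bar_board tray dish counter lever_post flux_jar charcoal_block hammer tweezers solder_spool brush_pot".split():
        for r in masks_of(c,n)[:2]:
            q=P[r["pixels"]]; q=q[~np.isnan(q[:,0])]
            print(n,round(r["p"],2),np.round(r["location"]),r["pixels"].sum(),np.round(np.median(q,0),3) if len(q) else None)
print(get_time())
E
```

```text
pics
top [0.36915641 0.03043342 1.36463087] 424.12208293178287
stand 0.84 [324. 232.] 981 [ 0.5   -0.102  0.025]
stand 0.39 [320. 236.] 152 [ 0.491 -0.095  0.104]
wing_nut 0.68 [240. 210.] 1819 [0.59  0.161 0.005]
wing_nut 0.65 [319. 234.] 135 [ 0.493 -0.093  0.104]
clamped_board 0.77 [315. 246.] 211 [ 0.468 -0.084  0.036]
l_board 0.57 [258. 263.] 307 [0.415 0.099 0.01 ]
bar_board 0.59 [358. 189.] 185 [ 0.65  -0.234  0.011]
tray 0.9 [237. 208.] 1798 [0.587 0.161 0.005]
dish 0.56 [168. 255.] 2509 [0.437 0.383 0.005]
dish 0.55 [255. 262.] 341 [0.418 0.096 0.01 ]
counter 0.63 [407. 243.] 1198 [ 0.471 -0.37   0.047]
lever_post 0.72 [414. 253.] 199 [ 0.436 -0.374  0.06 ]
flux_jar 0.69 [320. 236.] 158 [ 0.49  -0.094  0.104]
flux_jar 0.59 [196. 160.] 197 [0.742 0.294 0.058]
charcoal_block 0.7 [407. 189.] 653 [ 0.646 -0.374  0.029]
hammer 0.59 [257. 144.] 515 [0.802 0.098 0.023]
tweezers 0.45 [359. 289.] 251 [ 0.335 -0.214  0.004]
solder_spool 0.74 [334. 150.] 303 [ 0.773 -0.154  0.029]
brush_pot 0.88 [177. 187.] 399 [0.657 0.361 0.035]
brush_pot 0.69 [194. 161.] 221 [0.741 0.294 0.057]
side
[... 403 characters left out ...]
0.418 0.094 0.009]
bar_board 0.94 [335. 322.] 508 [ 0.649 -0.246  0.01 ]
bar_board 0.33 [246. 269.] 357 [ 0.466 -0.113  0.034]
tray 0.77 [291. 201.] 1839 [0.588 0.163 0.005]
dish 0.96 [234. 158.] 1673 [0.436 0.382 0.005]
counter 0.73 [247. 392.] 3576 [ 0.475 -0.395  0.047]
lever_post 0.91 [220. 379.] 719 [ 0.431 -0.373  0.059]
flux_jar 0.9 [341. 165.] 311 [0.743 0.282 0.035]
charcoal_block 0.61 [345. 386.] 2136 [ 0.644 -0.386  0.029]
hammer 0.88 [377. 213.] 672 [0.798 0.083 0.022]
tweezers 0.96 [183. 322.] 476 [ 0.341 -0.22   0.005]
tweezers 0.16 [342. 164.] 332 [0.743 0.282 0.037]
solder_spool 0.78 [385. 288.] 634 [ 0.771 -0.163  0.028]
brush_pot 0.93 [307. 151.] 547 [0.648 0.335 0.048]
1.8
```

```bash
python3 - <<'E'
import cv2
a=cv2.imread("pics/top0.png")[120:310,130:450]; cv2.imwrite("pics/topc.png",cv2.resize(a,(800,475),interpolation=cv2.INTER_CUBIC))
a=cv2.imread("pics/side0.png")[120:420,140:440]; cv2.imwrite("pics/sidec.png",cv2.resize(a,(600,600),interpolation=cv2.INTER_CUBIC))
E
```

```text
(no output)
```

View pics/topc.png

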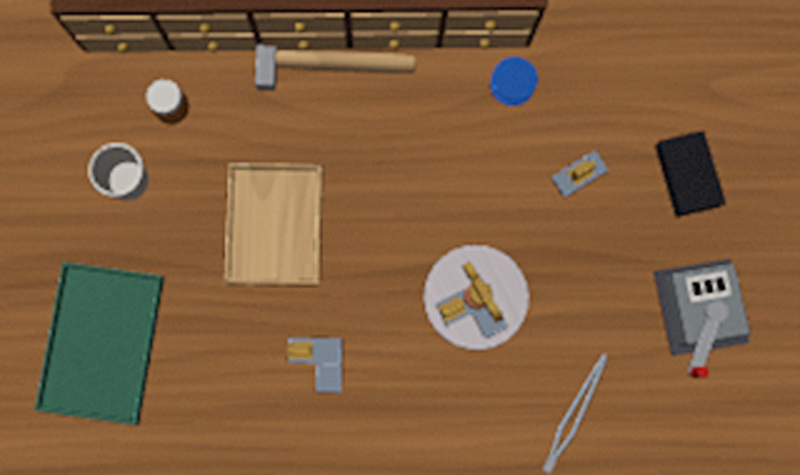

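View pics/sidec.png

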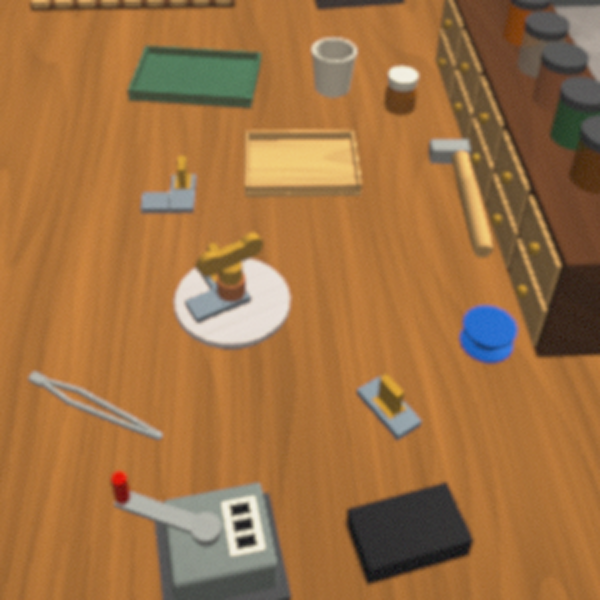

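The pictures show l_board (crop 315,360), bar_board (580,172) and the clamped stack (475,295). The tray is at (273,225), the dish at (100,340) and the counter at (705,310). There is no long board. Next I fit precise poses.

```bash
cat >> h.py <<'E'
from scipy.optimize import minimize
from matplotlib.path import Path as _P
E
sed -i '/matplotlib/d' h.py
cat >> h.py <<'E'
L=np.array([(-52,-16),(16,-16),(16,16),(-20,16),(-20,52),(-52,52)])/1e3
BAR=np.array([(-34,-16),(34,-16),(34,16),(-34,16)])/1e3
rect=lambda a,b:np.array([(-a,-b),(a,-b),(a,b),(-a,b)])/2
LUG=rect(.028,.010)
def sdist(poly,q):   # >0 inside
    c=(poly*1e5).astype(np.float32).reshape(-1,1,2)
    return np.array([cv2.pointPolygonTest(c,(float(x),float(y)),True) for x,y in q*1e5])/1e5
def loc(p,xy):
    c,s=np.cos(p[2]),np.sin(p[2]); d=xy-p[:2]
    return np.stack([c*d[:,0]+s*d[:,1],-s*d[:,0]+c*d[:,1]],1)
def fit(P,xy,rad,parts,yaws):
    """parts: (poly, (zin lo,hi) points that must lie inside, (zout lo,hi) that must lie outside or None)"""
    Q=P.reshape(-1,3); Q=Q[np.hypot(Q[:,0]-xy[0],Q[:,1]-xy[1])<rad]
    S=[]
    for poly,zi,zo in parts:
        a=Q[(Q[:,2]>zi[0])&(Q[:,2]<zi[1]),:2]; b=Q[(Q[:,2]>zo[0])&(Q[:,2]<zo[1]),:2] if zo else np.zeros((0,2))
        S.append((poly,a,b))
    h=lambda v:np.where(v<.004,v**2,.004*(2*v-.004)).sum()
    def cost(p):
        return 1e6*sum(h(np.maximum(0,-sdist(o,loc(p,a))))+(h(np.maximum(0,sdist(o,loc(p,b)))) if len(b) else 0) for o,a,b in S)
    best=None
    for y in yaws:
        x0=np.array([*xy,y]); sx=np.vstack([x0,x0+[.015,0,0],x0+[0,.015,0],x0+[0,0,.4]])
        r=minimize(cost,x0,method="Nelder-Mead",options=dict(initial_simplex=sx,maxiter=200,xatol=1e-4,fatol=1e-3))
        if best is None or r.fun<best.fun: best=r
    return best.x,best.fun,[(len(a),len(b)) for _,a,b in S]
E
python3 - <<'E'
from h import *
Y4=[0,1.57,3.14,-1.57]
jobs=dict(l_board=((.42,.1),.085,[(L,(.006,.014),(-.01,.003)),(LUG,(.02,.05),None)],Y4),
 bar_board=((.645,-.235),.06,[(BAR,(.006,.014),(-.01,.003)),(LUG,(.02,.05),None)],[0,.7,1.57,-.7]),
 tray=((.59,.163),.13,[(rect(.156,.12),(.0035,.03),(-.01,.002))],[0]),
 dish=((.437,.383),.15,[(rect(.19,.13),(.0035,.03),(-.01,.002))],[-.1]),
 nut=((.497,-.1),.06,[(rect(.08,.01),(.085,.12),None)],[.5,-.5]),
 clamped=((.47,-.08),.09,[(L,(.031,.039),(.015,.028)),(LUG,(.042,.075),None)],Y4))
a=np.linspace(0,2*np.pi,40)
jobs['stand']=((.5,-.1),.1,[(.066*np.stack([np.cos(a),np.sin(a)],1),(.012,.03),(-.01,.005))],[0])
jobs['counter']=((.475,-.38),.085,[(rect(.09,.08),(.04,.051),(-.01,.012))],[-.2])
for k,v in jobs.items():
    for c in("top","side"):
        P=np.load(f"P_{c}.npy"); x,f,n=fit(P,*v); print(k,c,np.round(x,4),round(f,1),n)
E
```

```text
l_board top [0.4275 0.1234 1.4788] 7044.5 [(289, 1673), (27, 0)]
l_board side [0.4252 0.1257 1.5285] 132.5 [(313, 1744), (56, 0)]
bar_board top [ 0.6518 -0.2388 -1.0668] 986.1 [(139, 729), (37, 0)]
bar_board side [ 0.6512 -0.2377 -1.0154] 37.2 [(323, 1670), (141, 0)]
tray top [0.588  0.1585 0.0079] 112429.1 [(1529, 2778)]
tray side [ 0.5843  0.1604 -0.0199] 21322.4 [(1348, 2621)]
dish top [ 0.4363  0.3808 -0.1206] 174691.5 [(2203, 3860)]
dish side [ 0.4389  0.3801 -0.1439] 28649.0 [(1262, 2377)]
nut top [ 0.4901 -0.096   0.5125] 89.9 [(118, 0)]
nut side [ 0.49   -0.099   0.5132] 25.9 [(337, 0)]
clamped top [ 0.4787 -0.0691  1.9527] 3542.3 [(167, 837), (67, 0)]
clamped side [ 0.493  -0.1037  0.2788] 12358.3 [(262, 1382), (174, 0)]
stand top [ 0.492  -0.0974  0.0905] 3.8 [(941, 1608)]
stand side [ 0.4896 -0.0932  0.3432] 4420.9 [(1461, 2369)]
counter top [ 0.4776 -0.3857  0.1522] 18.0 [(536, 1280)]
counter side [ 0.4762 -0.3858  0.1663] 33.3 [(1875, 2444)]
```

```bash
cat >> h.py <<'E'
def ori(xyz,yaw):
    J=np.array(get_joint_pos()); best=None
    for k in(-2,-1,0,1,2):
        o=[np.pi,0,yaw+k*np.pi]; j=ik(list(xyz),o)
        if j is not None and abs(j[5])<2.95:
            s=abs(j[5])+.3*abs(j[5]-J[5])
            if best is None or s<best[0]: best=(s,o)
    return best[1]
def goto(x,y,z,yaw): 
    o=ori((x,y,z),yaw); move_ptp([x,y,z],o); return o
def pick(x,y,z,yaw,hi=.2,open_=.05,sq=80,lift=None):
    command_gripper(open_); goto(x,y,hi,yaw)
    hit=move_straight([x,y,z],.12,max_force=15)
    command_gripper(0,sq); sleep(.2)
    print("pick hit",hit,"w",round(get_grip_width(),4),"F",get_grasp_force(),np.round(get_ee_pos(),4))
    move_straight([x,y,lift or hi],.15); sleep(.2); print(" lifted w",round(get_grip_width(),4),"t",get_time())
def place(x,y,z,yaw,hi=.2,open_=.035,mf=6):
    goto(x,y,hi,yaw); w=get_grip_width(); print("carry w",round(w,4))
    if w<.006: raise SystemExit("LOST")
    move_straight([x,y,z+.02],.15); sleep(.15)
    hit=move_straight([x,y,z],.04,max_force=mf); print("place hit",hit,np.round(get_ee_pos(),4),"w",round(get_grip_width(),4))
    command_gripper(min(.085,w+open_-.01)); move_straight([x,y,hi],.15); print(" t",get_time())
def T(p,q): 
    c,s=np.cos(p[2]),np.sin(p[2]); return p[0]+c*q[0]-s*q[1],p[1]+s*q[0]+c*q[1]
DISH=(.4376,.3805,-.132); STUD=(.4905,-.0965)
E
python3 - <<'E'
from h import *
pick(.490,-.0975,.085,.513)
x,y=T(DISH,(.05,0)); place(x,y,.029,DISH[2]+np.pi/2)
im,d=snapshot("top"); cv2.imwrite("pics/t1.png",im); P=cloud("top",d)
im2,d2=snapshot("side"); P2=cloud("side",d2)
np.save("P_top.npy",P);np.save("P_side.npy",P2)
cv2.imwrite("pics/s1.png",np.hstack([cv2.resize(im[180:310,140:360],(400,236)),cv2.resize(im2[120:340,180:400],(400,400))[:236]]))
for c,PP in(("top",P),("side",P2)):
    print(c,fit(PP,(.487,.38),.06,[(rect(.08,.01),(.03,.06),None)],[1.4]))
    print(c,fit(PP,(.49,-.097),.025,[(rect(.034,.034),(.045,.07),None)],[0]))
    print(c,fit(PP,(.478,-.0625),.09,[(L,(.031,.039),(.015,.028))],[1.95])[0],fit(PP,(.478,-.0625),.022,[(LUG,(.042,.075),None)],[1.95]))
E
```

```text
pick hit False w 0.0084 F 79.32167887687683 [ 0.4904 -0.0975  0.0856]
 lifted w 0.0083 t 7.7917
carry w 0.0079
place hit True [0.4871 0.3738 0.0307] w 0.0081
 t 12.9333
top (array([0.48724534, 0.37232916, 1.43726339]), np.float64(60.39431646530666), [(93, 0)])
top (array([ 0.49020937, -0.09577461, -0.30764939]), np.float64(0.0), [(83, 0)])
top [ 0.47560897 -0.06401003  2.05806701] (array([ 0.47698461, -0.06705765,  2.05987595]), np.float64(69.35911924421379), [(39, 0)])
side (array([0.48670386, 0.37211413, 1.44480376]), np.float64(4.144570103690214), [(81, 0)])
side (array([ 0.48814449, -0.09622721, -0.36745944]), np.float64(28.506225572791696), [(198, 0)])
side [ 0.47365896 -0.06477506  2.04399631] (array([ 0.47416181, -0.06754827,  1.98866077]), np.float64(28.937243413189236), [(92, 0)])
```

View pics/s1.png

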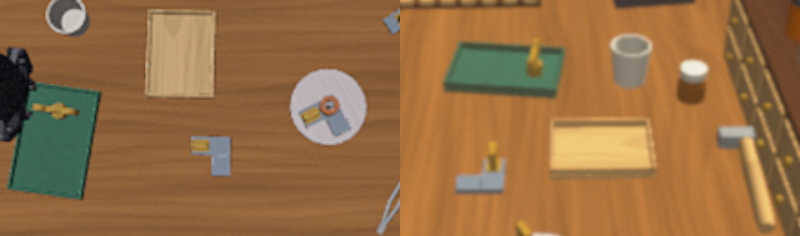

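The nut stands upright in the dish at about (55,110), and the spacer and board are still on the stud at (330,105). Next is the spacer.

```bash
python3 - <<'E'
from h import *
pick(.4897,-.0963,.040,2.05,open_=.065,sq=60)
x,y=T(DISH,(-.05,0)); place(x,y,.0095,DISH[2],open_=.04)
Ps={}
goto(.3,.5,.3,0)
for c in("top","side"):
    im,d=snapshot(c); Ps[c]=cloud(c,d); np.save(f"P_{c}.npy",Ps[c]); cv2.imwrite(f"pics/{c}2.png",im)
    P=Ps[c]; Q=P.reshape(-1,3)
    q=Q[(np.hypot(Q[:,0]-x,Q[:,1]-y)<.035)&(Q[:,2]>.02)]; print("spacer",len(q),np.round(q.mean(0),4))
    q=Q[(np.hypot(Q[:,0]-.49,Q[:,1]+.096)<.014)&(Q[:,2]>.06)]; print("stud",len(q),np.round(q.mean(0),4))
    print(c,fit(P,(.475,-.064),.09,[(L,(.031,.039),(.015,.028)),(LUG,(.042,.067),None)],[2.05])[:2])
    r=fit(P,(.588,.16),.13,[(rect(.146,.11),(.002,.008),(.015,.03))],[0]); print("tray in",r)
    print("l",fit(P,(.426,.124),.085,[(L,(.006,.014),(-.01,.003)),(LUG,(.02,.05),None)],[1.5])[:2])
    print("bar",fit(P,(.651,-.238),.06,[(BAR,(.006,.014),(-.01,.003)),(LUG,(.02,.05),None)],[-1.04])[:2])
E
```

```text
pick hit False w 0.0321 F 58.797027468681335 [ 0.4901 -0.0963  0.0409]
 lifted w 0.0323 t 18.6667
carry w 0.0322
place hit True [0.3879 0.3869 0.0109] w 0.0323
 t 24.1833
spacer 82 [0.3897 0.3862 0.0286]
stud 10 [ 0.4908 -0.0961  0.0746]
top (array([ 0.47493276, -0.06737512,  2.03194549]), np.float64(3393.540361485634))
tray in (array([0.58909286, 0.15942601, 0.00386355]), np.float64(148605.93775539266), [(1653, 247)])
l (array([0.42827414, 0.12827412, 1.55170693]), np.float64(5000.515590220272))
bar (array([ 0.65334287, -0.23802242, -1.00530539]), np.float64(1454.6798976050022))
spacer 72 [0.3885 0.3835 0.0265]
stud 34 [ 0.4901 -0.0993  0.0699]
side (array([ 0.47621162, -0.06846022,  1.9592074 ]), np.float64(6777.78810870512))
tray in (array([ 0.58656401,  0.15876251, -0.02078087]), np.float64(14493.254252105196), [(1212, 324)])
l (array([0.42594933, 0.12621997, 1.55524567]), np.float64(1807.358914001935))
bar (array([ 0.65103622, -0.23791479, -1.02165778]), np.float64(42.85652312303362))
```

```bash
python3 - <<'E'
from h import *
def ring(p,a):
    q=np.abs(loc(p,a)); d=np.maximum(q[:,0]-.0755,q[:,1]-.0575); return np.abs(d)  # wall centre line
for c in("top","side"):
    Q=np.load(f"P_{c}.npy").reshape(-1,3); a=Q[(np.hypot(Q[:,0]-.588,Q[:,1]-.16)<.12)&(Q[:,2]>.015)&(Q[:,2]<.025)][:,:2]
    r=minimize(lambda p:1e6*(np.minimum(ring(p,a),.01)**2).sum(),[.588,.16,0],method="Nelder-Mead",options=dict(initial_simplex=[[.588,.16,0],[.594,.16,0],[.588,.166,0],[.588,.16,.05]]))
    print(c,len(a),np.round(r.x,4),r.fun/len(a))
    im=cv2.imread(f"pics/{c}2.png"); m=camera_model(c)
    for hx,hy,z in((.078,.06,.02),(.073,.055,.005)):
        w=np.array([[*T((.5878,.1593,-.006),(sx*hx,sy*hy)),z] for sx,sy in((1,1),(1,-1),(-1,-1),(-1,1))])@np.array(m["R"]).T+m["t"]
        uv=np.stack([w[:,0]/w[:,2]*m["fx"]+m["cx"],w[:,1]/w[:,2]*m["fy"]+m["cy"]],1)
        cen=uv.mean(0).astype(int)
        if hx==.078:
            o=cen-[60,50]; crop=cv2.resize(im[o[1]:o[1]+100,o[0]:o[0]+120],None,fx=6,fy=6,interpolation=cv2.INTER_CUBIC)
        cv2.polylines(crop,[np.int32((uv-o+.5)*6)],True,(0,0,255) if hx==.078 else (255,0,0),1)
    cv2.imwrite(f"pics/tray_{c}.png",cv2.resize(crop,(480,400)))
cv2.imwrite("pics/trays.png",cv2.resize(np.hstack([cv2.imread(f"pics/tray_{c}.png") for c in("top","side")]),(800,333)))
E
```

```text
top 243 [ 0.5886  0.1611 -0.0281] 2.8395854464133805
side 324 [ 0.5865  0.1598 -0.022 ] 4.449908252909281
```

View pics/trays.png

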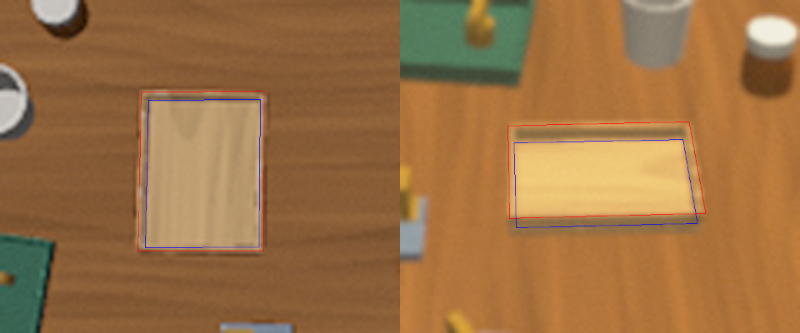

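The overlay matches the tray, but the true tray yaw is a little more negative, about -0.023. I'll use that and pack the l_board.

```bash
cat >> h.py <<'E'
TRAY=(.5876,.1604,-.023)
def transfer(src,tgt,zs,zt=.025,hi=.2):
    """src world pose (x,y,yaw), tgt pose in tray frame; same half turn for pick and place"""
    x,y=T(TRAY,tgt[:2]); ty=TRAY[2]+tgt[2]; best=None
    for k in(-1,0,1):
      for m in(-2,0,2):
        oa=[np.pi,0,src[2]+k*np.pi]; ob=[np.pi,0,ty+(k+m)*np.pi]
        a=ik([src[0],src[1],hi],oa); b=ik([x,y,hi],ob)
        if a is not None and b is not None:
            s=max(abs(a[5]),abs(b[5]))
            if best is None or s<best[0]: best=(s,oa,ob)
    s,oa,ob=best; print("j6max",round(s,2))
    command_gripper(.045); move_ptp([src[0],src[1],hi],oa)
    hit=move_straight([src[0],src[1],zs],.12,max_force=15); command_gripper(0,80); sleep(.2)
    print("pick",hit,round(get_grip_width(),4)); move_straight([src[0],src[1],hi],.15); sleep(.2)
    print("lift w",round(get_grip_width(),4))
    if get_grip_width()<.006: raise SystemExit("LOST")
    move_ptp([x,y,hi],ob); print("carry w",round(get_grip_width(),4))
    if get_grip_width()<.006: raise SystemExit("LOST")
    move_straight([x,y,.055],.15); sleep(.2)
    hit=move_straight([x,y,zt],.04,max_force=8); print("place hit",hit,np.round(get_ee_pos(),4),round(get_grip_width(),4))
    if get_ee_pos()[2]>zt+.005: raise SystemExit("HIGH - holding")
    command_gripper(.035); move_straight([x,y,hi],.15); print("t",get_time())
def look(tag,items):
    for c in("top","side"):
        im,d=snapshot(c); P=cloud(c,d); np.save(f"P_{c}.npy",P); cv2.imwrite(f"pics/{c}_{tag}.png",im)
        for n,p,poly,z0 in items:
            r=fit(P,p[:2],.085,[(poly,(z0+.006,z0+.014),(z0-.012,z0+.003)),(LUG,(z0+.018,z0+.048),None)],[p[2]])
            print(c,n,np.round(r[0],4),"tray",np.round(loc((*TRAY[:2],TRAY[2]),r[0][None,:2])[0],4),round(r[1]),r[2])
E
python3 - <<'E'
from h import *
transfer((.4271,.1272,1.553),(-.017,-.0357,0),.020)
move_ptp([.45,-.1,.3],ori((.45,-.1,.3),0))
look("l",[("l",(*T(TRAY,(-.017,-.0357)),-.023),L,.005),("bar",(.652,-.238,-1.02),BAR,0)])
E
```

```text
j6max 2.14
pick False 0.0084
lift w 0.0082
carry w 0.0083
place hit True [0.5693 0.1248 0.0256] 0.0082
t 35.6167
top l [0.5802 0.1234 0.1522] tray [-0.0065 -0.0372] 8311 [(107, 999), (37, 0)]
top bar [ 0.6553 -0.2384 -1.0946] tray [ 0.0769 -0.3971] 3384 [(95, 948), (31, 0)]
side l [0.5734 0.1201 0.0824] tray [-0.0133 -0.0406] 18204 [(390, 1496), (95, 0)]
side bar [ 0.6509 -0.2377 -1.0245] tray [ 0.0725 -0.3966] 48 [(325, 3894), (148, 0)]
```

```bash
cat >> h.py <<'E'
def trayfit(tag,items):
    """overlay of expected/fitted boards in tray"""
    out=[]
    for c in("top","side"):
        P=np.load(f"P_{c}.npy").reshape(-1,3); q=np.abs(loc(TRAY,P[:,:2])); P=P[(q[:,0]<.071)&(q[:,1]<.053)]
        im=cv2.imread(f"pics/{c}_{tag}.png"); m=camera_model(c); o=None
        for n,t,poly in items:
            p0=(*T(TRAY,t[:2]),TRAY[2]+t[2])
            lug=P[np.hypot(P[:,0]-p0[0],P[:,1]-p0[1])<.03]
            lug=lug[(lug[:,2]>.03)&(lug[:,2]<.055)][:,:2]
            R=P[np.hypot(P[:,0]-p0[0],P[:,1]-p0[1])<.085]
            r=fit(R,p0[:2],.085,[(poly,(.012,.018),(.001,.0085)),(LUG,(.03,.055),None)],[p0[2]])
            print(c,n,"in tray",np.round(loc(TRAY,r[0][None,:2])[0],4),round(r[0][2]-TRAY[2],3),round(r[1]),r[2],"lug mean",np.round(loc(TRAY,lug.mean(0)[None])[0],4) if len(lug) else None)
            w=np.array([[*T(p0,v),.015] for v in poly])@np.array(m["R"]).T+m["t"]
            uv=np.stack([w[:,0]/w[:,2]*m["fx"]+m["cx"],w[:,1]/w[:,2]*m["fy"]+m["cy"]],1)
            if o is None:
                w=np.array(m["R"])@[TRAY[0],TRAY[1],.02]+m["t"]
                o=np.array([w[0]/w[2]*m["fx"]+m["cx"],w[1]/w[2]*m["fy"]+m["cy"]]).astype(int)-[40,34]; crop=cv2.resize(im[o[1]:o[1]+68,o[0]:o[0]+80],(400,340),interpolation=cv2.INTER_CUBIC)
            cv2.polylines(crop,[np.int32((uv-o+.5)*5)],True,(0,0,255),1)
        out.append(crop)
    cv2.imwrite(f"pics/tf_{tag}.png",np.hstack(out))
E
python3 -c "
from h import *
trayfit('l',[('l',(-.017,-.0357,0),L)])"
```

```text
top l in tray [-0.0146 -0.0333] -0.017 1476 [(60, 610), (30, 0)] lug mean [-0.0189 -0.0355]
side l in tray [-0.0198 -0.0374] -0.004 19 [(210, 495), (77, 0)] lug mean [-0.0193 -0.0389]
```

View pics/tf_l.png

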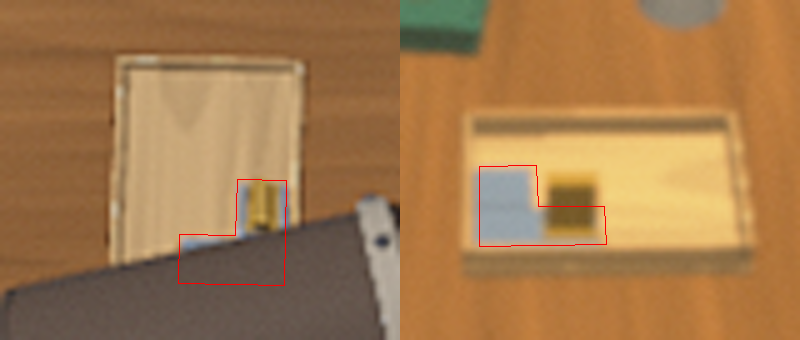

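l_board lies flat in its tray slot, within about 2 mm of the overlay. Next is the clamped board.

```bash
python3 - <<'E'
from h import *
transfer((.475,-.065,2.02),(-.019,.0357,np.pi),.045)
move_ptp([.3,.5,.3],ori((.3,.5,.3),0))
look("c",[("bar",(.652,-.238,-1.02),BAR,0)])
trayfit('c',[('l',(-.017,-.0357,0),L),('c',(-.019,.0357,np.pi),L)])
E
```

```text
j6max 0.89
pick False 0.0084
lift w 0.0084
carry w 0.0087
place hit True [0.5689 0.1962 0.0256] 0.0081
t 46.975
top bar [ 0.6523 -0.2368 -0.9761] tray [ 0.0738 -0.3956] 6695 [(165, 1622), (36, 0)]
side bar [ 0.6513 -0.238  -1.0161] tray [ 0.0728 -0.3968] 44 [(321, 3915), (152, 0)]
top l in tray [-0.0033  0.0073] 1.362 33813 [(381, 461), (69, 0)] lug mean [-0.0191 -0.0356]
top c in tray [-0.0335 -0.0081] 4.44 36001 [(375, 437), (69, 0)] lug mean [-0.0193  0.0353]
side l in tray [-0.0309 -0.0231] -1.621 48281 [(384, 315), (152, 0)] lug mean [-0.0194 -0.0391]
side c in tray [-0.0276 -0.0223] 4.792 48628 [(381, 369), (152, 0)] lug mean [-0.0207  0.0331]
```

View pics/tf_c.png

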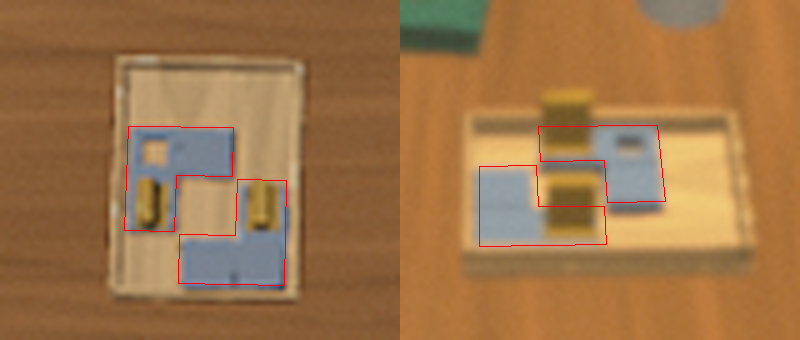

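Both boards sit flat and inside their outlines. Next is the bar, then I locate the lever.

```bash
python3 - <<'E'
from h import *
transfer((.6518,-.2377,-1.012),(.053,0,np.pi/2),.020)
move_ptp([.3,.5,.3],ori((.3,.5,.3),0))
look("b",[])
trayfit('b',[('l',(-.017,-.0357,0),L),('c',(-.019,.0357,np.pi),L),('b',(.053,0,np.pi/2),BAR)])
for c in("top","side"):
    Q=np.load(f"P_{c}.npy"); Q=Q.reshape(-1,3); q=Q[(np.hypot(Q[:,0]-.44,Q[:,1]+.374)<.07)&(Q[:,2]>.07)]; print("post",len(q),np.round(q.mean(0),4),np.round(q.max(0),4))
    im=cv2.imread(f"pics/{c}_b.png").astype(int)
    red=(im[...,2]>130)&(im[...,1]<60)&(im[...,0]<60); P=np.load(f"P_{c}.npy")[red]; print("red",len(P),np.round(np.nanmedian(P,0),4))
    q=Q[(np.hypot(Q[:,0]-.46,Q[:,1]+.374)<.1)&(Q[:,2]>.053)&(Q[:,2]<.066)]
    # lever axis by PCA, extents along it
    mu=q[:,:2].mean(0); u=np.linalg.svd(q[:,:2]-mu)[2][0]; s=(q[:,:2]-mu)@u
    print("lever",len(q),mu,u,"ends",mu+u*s.min(),mu+u*s.max())
E
```

```text
j6max 2.51
pick False 0.0085
lift w 0.0085
carry w 0.0086
place hit True [0.6401 0.1589 0.0255] 0.0084
t 60.9917
top l in tray [ 0.0079 -0.0024] 1.06 58848 [(440, 380), (100, 0)] lug mean [-0.0189 -0.0355]
top c in tray [-0.0266 -0.0053] 4.28 59639 [(436, 361), (100, 0)] lug mean [-0.0194  0.0352]
top b in tray [0.0268 0.0078] 2.158 36511 [(301, 327), (84, 0)] lug mean [0.0531 0.0005]
side l in tray [ 0.0011 -0.0045] 0.988 89480 [(485, 224), (191, 0)] lug mean [-0.0193 -0.0395]
side c in tray [-0.024  -0.0154] 4.384 69581 [(448, 245), (178, 0)] lug mean [-0.0208  0.0328]
side b in tray [0.0191 0.0075] 2.048 56583 [(346, 192), (138, 0)] lug mean [ 0.0512 -0.005 ]
post 27 [ 0.3934 -0.3545  0.0877] [ 0.3995 -0.3488  0.0955]
red 232 [ 0.4781 -0.7236  0.0262]
lever 212 [ 0.45070971 -0.37605551] [-0.96044395  0.27847336] ends [ 0.51168456 -0.3937347 ] [ 0.38879978 -0.3581052 ]
post 96 [ 0.3934 -0.3597  0.0857] [ 0.3998 -0.3507  0.0943]
red 46 [ 0.3938 -0.3588  0.0914]
lever 574 [ 0.43882453 -0.37727163] [ 0.92933724 -0.36923203] ends [ 0.38775409 -0.356981  ] [ 0.48932723 -0.3973367 ]
```

View pics/tf_b.png

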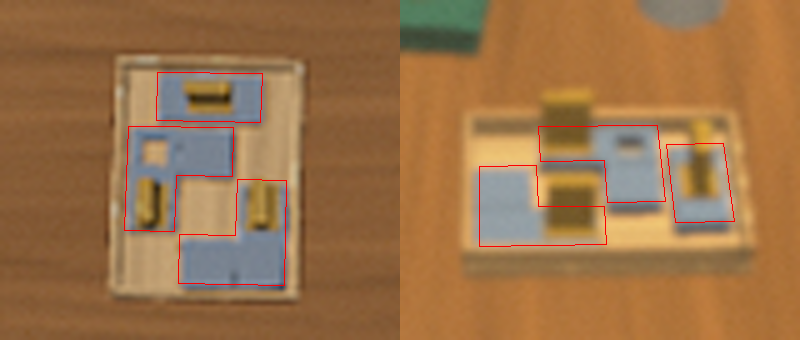

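All three boards are flat in the tray with gaps. Now the lever.

```bash
python3 - <<'E'
from h import *
P=np.load("P_top.npy"); print("pivot px",np.round(P[243:247,415:419].reshape(-1,3).mean(0),4))
piv=np.array([.470,-.380]); post=np.array([.3938,-.3565]); d=post-piv; f0=np.arctan2(d[1],d[0]); print("phi0",f0)
Z=.067; OFF=.018
def tgt(a,gap=0):
    f=f0+a; r=np.array([np.cos(f),np.sin(f)]); t=np.array([-r[1],r[0]]); return piv+.08*r-t*(OFF+gap),f
command_gripper(0,20)
best=None
for s in(-1,1,-3,3):
    js=[ik([*tgt(a)[0],Z],[np.pi,0,tgt(a)[1]+s*np.pi/2]) for a in(0,.6,1.2)]
    if all(j is not None for j in js):
        m=max(abs(j[5]) for j in js)
        if best is None or m<best[0]: best=(m,s)
print(best); s=best[1]
O=lambda a:[np.pi,0,tgt(a)[1]+s*np.pi/2]
p,_=tgt(0,.02)
move_ptp([*p,.2],O(0)); print("down",move_straight([*p,Z],.12,max_force=8))
F0=np.array(get_wrist_force())
amax=0
for a in np.arange(.0,1.26,.06):
    hit=move_straight([*tgt(a)[0],Z],.05,rot=O(a),max_force=10); amax=a
    F=np.array(get_wrist_force())-F0
    print(round(a,2),hit,np.round(F,1))
    if hit: break
sleep(.3)
for c in("side","top"):
    im,dd=snapshot(c); cv2.imwrite(f"pics/lev_{c}.png",im)
cv2.imwrite("pics/lev.png",np.hstack([cv2.resize(cv2.imread("pics/lev_side.png")[330:420,160:280],(400,300)),cv2.resize(cv2.imread("pics/lev_top.png")[200:290,360:480],(400,300))]))
print(get_ee_pos(),get_time())
E
```

```text
pivot px [ 0.4649 -0.3885  0.0617]
phi0 2.842448322867704
(np.float64(1.3868979143232005), 1)
down False
0.0 False [-0.6 -1.1 -0.6]
0.06 False [ 0.1  0.7 -1. ]
0.12 False [ 0.2  0.2 -0.3]
0.18 False [-1.  -0.4  0.4]
0.24 False [-1.1  0.5  0. ]
0.3 False [-1.1  1.1 -0.1]
0.36 False [-0.9  1.4 -1.4]
0.42 False [-1.4  1.4  0.3]
0.48 False [-1.2  0.7 -0.6]
0.54 False [-2.1  1.2 -1.1]
0.6 False [-0.9  1.8  0.6]
0.66 False [-0.7  1.2 -1. ]
0.72 False [-1.9  1.2 -0.4]
0.78 False [-1.7  0.7 -0.2]
0.84 False [-2.6  0.2  0.5]
0.9 False [-2.6  0.2 -1.4]
0.96 False [-2.2  1.1  0. ]
1.02 False [-2.3  0.9  0.2]
1.08 False [-5.2  6.   3.3]
1.14 False [-9.5 16.4 11.8]
1.2 False [-16.7  25.4  21.3]
[ 0.39978327 -0.42591474  0.06609977] 73.45
```

View pics/lev.png

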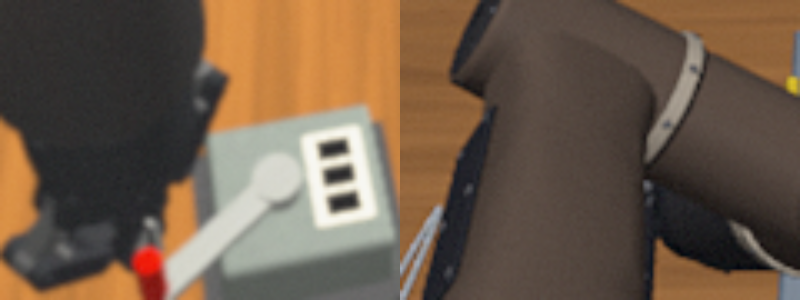

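The lever is hard against its stop: contact force rose sharply past 1.05 rad, and the post shows at the lower left. I'll ease it back along the arc, then retract.

```bash
python3 - <<'E'
from h import *
piv=np.array([.470,-.380]); f0=2.842448; Z=.067
def tgt(a,gap=0):
    f=f0+a; r=np.array([np.cos(f),np.sin(f)]); t=np.array([-r[1],r[0]]); return piv+.08*r-t*(.018+gap),f
for a in np.arange(1.14,-.01,-.1): move_straight([*tgt(a)[0],Z],.08,rot=[np.pi,0,tgt(a)[1]+np.pi/2])
p,_=tgt(0,.025); move_straight([*p,Z],.1); move_straight([*p,.25],.15)
move_ptp([.3,.5,.3],ori((.3,.5,.3),0)); sleep(.5)
for c in("top","side"):
    im,d=snapshot(c); cv2.imwrite(f"pics/{c}_end.png",im); Q=cloud(c,d).reshape(-1,3)
    q=Q[(np.hypot(Q[:,0]-.44,Q[:,1]+.374)<.08)&(Q[:,2]>.07)]; print("post",np.round(q.mean(0),4))
a=cv2.resize(cv2.imread("pics/top_end.png")[120:310,130:450],(480,285)); b=cv2.resize(cv2.imread("pics/side_end.png")[120:420,140:440],(285,285))
cv2.imwrite("pics/end.png",np.hstack([a,b])); print(get_time(),get_wrist_force())
E
```

```text
post [ 0.3935 -0.354   0.0893]
post [ 0.3934 -0.3598  0.0861]
81.7417 [ 0.19517735 -0.12195333  0.88731433]
```

View pics/end.png

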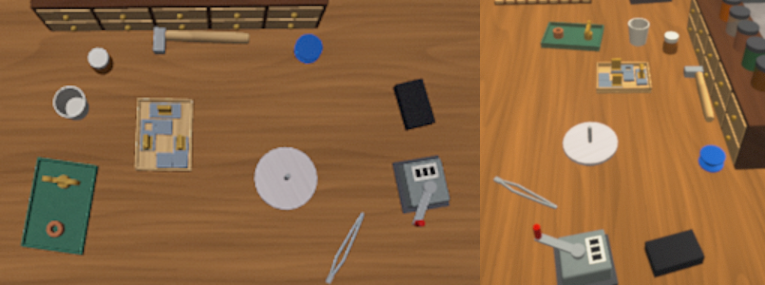

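The boards are packed at (165,135), the nut and spacer are in the dish at (60,182) and (55,228), and the lever is back at rest at (420,222). The other things on the bench look undisturbed.

```bash
python3 -c "
from workcell import *
print(close_job())"
```

```text
the job is handed in; nothing more can be done
None
```

The job is handed in, though no verdict came back: the nut and spacer are in the dish, all three boards present (there was no long board) are flat in the tray, and the tally lever was swung to its stop and is back at rest.

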